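# Load the vial dryer and set its air valve two turns open

### The arm

A 6-joint arm with a two-finger parallel gripper is mounted at the origin on the work surface. World frame = base frame: x ahead of the robot, y to its left, z up, the work surface at z = 0. Lengths are in m, angles in rad, forces in N, time in s.
With the tool pointing down it reaches from about 0.325 to 0.775 m from the base axis. Payload 5.5 kg.
Tool frame: the origin (TCP) lies between the finger pads, 19 mm behind the fingertips; this is the grasp point; z points along the fingers, y is the line along which they close (so a half turn about z gives the same grasp; the last joint's range is limited). The gripper opens to 85 mm and grips with 20 to 120 N. Pads are 22 mm wide; open, the fingers measure 114 mm over their backs; the gripper's body (76 mm by 85 mm) begins 54 mm behind the grasp point. The pads swing forward as they close: fully open they stand 13 mm farther back than shut.
Start: joints at [1.174, 0.091, 1.231, -0, 1.82, -0.057], TCP at [0.2, 0.566, 0.25] pointing down, gripper open.
Joint ranges: [-2.87, 2.87], [-0.86, 2.18], [0.17, 2.46], [-1.51, 4.65], [0.06, 2.69], [-2.65, 2.65]. Speed limits (rad/s): [2.57, 2.57, 3.01, 3.14, 3.14, 3.14].

### API

Orientations are given as [roll, pitch, yaw] about the fixed x, y, z axes, in that order (R = Rz(yaw) Ry(pitch) Rx(roll)).
In Python, from rig import r gives the robot as it stands.
- The arm moves only by the tool run_rows, called after "Emit:" as name(argument=value, ...) on one line, values as JSON. Schema: {"type":"object","properties":{"offsets":{"type":"array","items":{"type":"array","prefixItems":[{"type":"array","items":{"type":"number"},"minItems":3,"maxItems":3},{"type":"number"}],"minItems":2,"maxItems":2},"minItems":1,"maxItems":20},"jaw":{"type":"number"},"only":{"type":"string"},"quiet":{"type":"boolean"},"lines":{"type":"string"}},"required":["offsets"],"additionalProperties":false}. offsets is a list of rows, 1 to 20 of them, each written [[dx, dy, dz], turn]: dx, dy, dz in m, then a turn about the tool's z in rad; each row shifts and turns the commanded pose from where the row before left it, along the tool's axes as they then stand; what a row does not reach is not made up. A row lasts 1/10 s, in which the tool goes at most 0.05 m and 0.15 rad, less where a joint would pass 70% of its speed; a pose out of reach is approached as far as the arm can. jaw is the finger opening in m, set as the call begins (left out keeps the last). The fingers move at their own pace and stop on an object; the grip force is fixed at half the most. Time passes only in rows, so rows that do not move let the fingers close. The tool returns the time, the measured TCP pose, the force, the opening and the grip force at its end. only (a regular expression) keeps the lines of the reply that match it, lines (a string "A,B") keeps lines A to B, and quiet returns only ok. Input that does not fit is refused with a message, and nothing moves.
- r.read_state(): the state, without advancing time (a new reading comes with each control period).
- r.read_camera(name): name is "scene" or "top" or "wrist"; returns a dict with "color" (480x640x3 uint8, blue, green, red), "fx", "fy", "cx", "cy" (pixels), "k1" (the pictures are not rectified: a ray, as slopes to the right and down, at radius r is drawn at 1 + k1 r^2 times it, then the intrinsics apply), "extrinsics" (4x4, takes a point from camera to world coordinates); the wrist camera has in their place "tool_from_camera" (4x4, takes a point from camera to tool coordinates, whose origin is the TCP and whose axes are the flange's). Camera axes: x right, y down, z forward; pixel columns grow to the right and rows downward; lengths in m; the calibration is good to about 2 mm. A picture is of the moment at which its call begins: read the wrist's pose just before it. There is no depth.
- r.finish_job(): hands the job in; it is judged then, once.
The state is a dict: "time": time; "joint_pos": joint angles; "joint_velocities": joint speeds; "joint_efforts": joint torques, N m; "eef_pos": TCP position; "orientation": TCP orientation; "ft_force": force on the tool from outside, world axes, zero at the start; "ft_torque": the same for the moment, N m; "grip_width": finger opening in m; "gripper_force": force on a finger pad.
Only numpy, scipy, OpenCV 4.12 (cv2) and the standard library are available. Lean on these libraries where they do the work, as an engineer would, in place of code of your own. Each camera call takes 0.05 s, during which the arm holds its last target. There are 200 camera calls.

### The job

Stand the tall slim vial upright in the bore of the drying block, fully home, and let go of it. Then take the crank handle of the air valve's wheel, close the valve to its stop (clockwise from above), and back it off exactly two full turns (counter-clockwise). Finish there still gripping the crank handle between the fingers and holding it still; leave the other bottles, dishes and tray where they stand.

Things in the scene. Friction and masses are not known exactly. Their poses are not given: they have to be found in the camera images.
- vial: The tall slim sample vial, white with a grey screw cap: 28 mm diameter body (75 mm tall, foot chamfered 2.5 mm), cap 25 mm diameter, 95 mm tall in all, about 60 g. It stands upright, loose, on the bench. Origin: centre of its underside; z up along the vial.
- station: The drying station, fixed: aluminium base plate 260 x 100 x 12 mm, on it the drying block (60 x 60 mm, top 52 mm above the bench) centred 75 mm towards the station's -x and an upright brass needle valve with a wheel on top, 75 mm towards its +x; a pipe joins them. Origin: centre of the plate's underside, at bench height; x from block to valve, z up. Place and yaw vary.
- bore (a point): Centre of the floor of the blind round bore in the drying block: 32 mm diameter, 30 mm deep, mouth chamfered 3 mm, its floor 22 mm above the bench; axes as the station's. The vial stands in it with its underside on this floor and 65 mm of it showing above the block, cap top 117 mm above the bench.
- wheel_axis (a point): Centre of the valve wheel in the plane of its rim, 72 mm above the bench, on its vertical turning axis. Dark steel wheel, rim 96 mm outside diameter and 12 mm thick (top 78 mm above the bench), three spokes.
- handle: The crank handle, an upright round black grip 18 mm in diameter and 50 mm tall, standing on the wheel's rim 42 mm from the wheel's axis. It spins freely on its own pin, so a gripper can lead it round the circle without turning itself. Origin: centre of its underside, 80 mm above the bench; its top is 130 mm above the bench.
- handle_mid (a point): Centre of the crank handle, half-way up, 105 mm above the bench.
- wheel (a joint): Angle of the valve wheel, rad, counted over whole turns: 0 is fully closed against the hard stop, and it grows as the valve opens, counter-clockwise seen from above. Starts about a quarter to one turn open. Friction asks about 2.5 N at the handle, and the wheel stays where it is left. At 0 the handle lies from the wheel's axis towards the station's +x.
- dropper: Bystander: amber dropper bottle with black cap, 38 mm diameter, 85 mm tall, standing. Origin: centre of its underside, z up.
- jar: Bystander: short wide white jar with a grey cap, 52 mm diameter, 60 mm tall, standing. Origin: centre of its underside, z up.
- dishes: Bystander: stack of four culture dishes, 90 mm diameter, 60 mm tall. Origin: centre of its underside, z up.
- tray: Bystander: open white sample tray, 130 x 130 x 25 mm. Origin: centre of its underside, z up.

How it is judged:
On the way, in this order (a step that is already met when the one before it is completed fails the run):
1. the vial stands fully home in the bore, upright, released (horizontal distance between vial and bore below 0.005 m and z of vial in the frame of bore below 0.004 m and angle between vial's own z axis and vertical below 0.12 rad and contact force between the fingers and vial below 0.1 N), for 0.2 s.
2. the valve is closed to its stop (value of joint wheel below 0.08 rad), for 0.1 s.
At the end, for the whole second after the job is handed in: Wheel two turns (12.57 rad) from its stop within 0.2 rad and still (under 0.1 rad/s); fingers grip the handle (over 1.5 N, TCP within 40 mm of its centre); vial in the bore, underside within 4 mm of the floor and 5 mm of the axis, tilt under 0.12 rad, not touched by the fingers (all of step 1 and value of joint wheel between 12.366 and 12.766 rad and velocity of joint wheel between -0.1 and 0.1 rad/s and contact force between the fingers and handle above 1.5 N and distance between the grasp point and handle_mid below 0.04 m); the arm keeps its last pose, push and grip.
It fails at once if a bystander is moved by more than 30 mm or tipped over (distance of any of dropper, jar, dishes, tray from where it was at the start of the episode above 0.03 m or angle between any of dropper, jar, dishes's own z axis and vertical above 0.5 rad).
It also fails if it takes over 69 s, if anything falls off the work surface, if the arm or the gripper's body presses on something with over 40 N, if the wrist force passes 120 N, or if a joint passes its speed limit or range.

## Working session

There is one attempt and no reset: what is moved stays moved. The work goes in short steps, Python scripts to look and compute and a tool call to move; the robot and the scene stay as the last step left them, time stands still between calls to the robot, and variables do not carry over. Pictures are saved under pics/ and viewed, at most 10 in all, crops included, and the job is handed in when it is done.

```bash
ls; mkdir -p pics
```

Run:
```python
from rig import r
import cv2
s=r.read_state();print(s)
for n in("top","scene"):
    c=r.read_camera(n);cv2.imwrite(f"pics/{n}0.png",c["color"]);print(n,c["fx"],c["fy"],c["cx"],c["cy"],c["k1"],c["extrinsics"])
```

```text
pics
rig.py
{'time': 0.0, 'joint_pos': array([ 1.17432469e+00,  9.18523219e-02,  1.23191962e+00,  1.41865042e-05,
        1.81980968e+00, -5.67028160e-02]), 'joint_velocities': array([ 1.62756730e-04, -4.75219008e-04,  1.26581875e-03,  3.17695093e-05,
        9.28244907e-05,  4.71856368e-05]), 'joint_efforts': array([ 3.78397417e-04, -4.58712208e+01, -4.18041337e+01, -4.97588837e-05,
        1.11743333e-02, -2.62520894e-05]), 'eef_pos': array([0.19986028, 0.5654598 , 0.24883571]), 'orientation': array([-3.13960766e+00, -1.26453479e-04,  2.80182719e+00]), 'ft_force': array([-0.30079981, -0.08235369,  0.41207364]), 'ft_torque': array([-0.02005984, -0.05006216, -0.0179817 ]), 'gripper_force': 0.0, 'grip_width': 0.08558636659432167}
top 612.8475373900474 612.8475373900474 321.0012341778739 243.36475526695068 -0.1362076417865365 [[-1.89129245e-03 -9.68998300e-01  2.47060151e-01  3.16126136e-01]
 [-9.99989826e-01  8.20846713e-04 -4.43565718e-03 -1.24343467e-01]
 [ 4.09534575e-03 -2.47066027e-01 -9.68989993e-01  1.10920728e+00]
 [ 0.00000000e+00  0.00000000e+00  0.00000000e+00  1.00000000e+00]]
scene 441.29582271949056 441.29582271949056 317.6340162498864 243.30723536476629 -0.10294443388477593 [[ 0.68955897  0.39765167 -0.60529463  1.10351074]
 [ 0.72400428 -0.35765339  0.58983206 -0.65100353]
 [ 0.01806202 -0.84495988 -0.53452461  0.56528882]
 [ 0.          0.          0.          1.        ]]
```
View pics/top0.png

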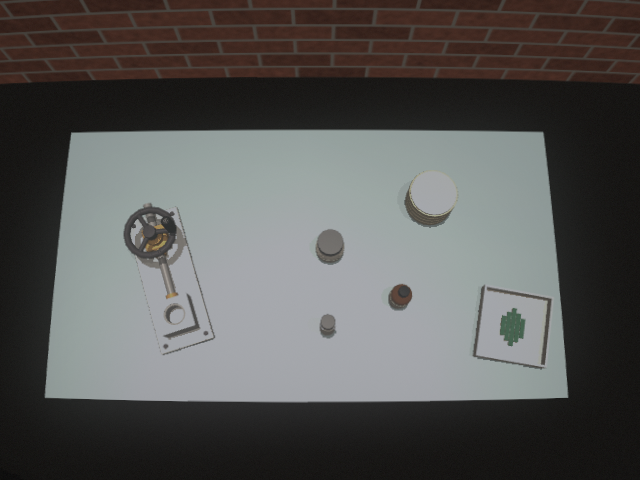

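View pics/scene0.png

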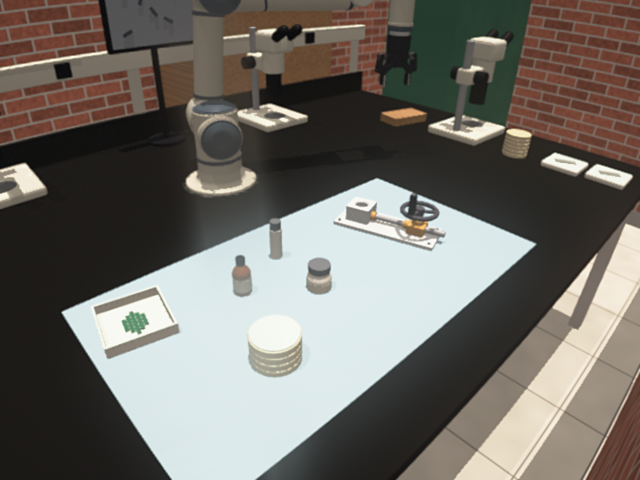

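Top view: the vial cap is at about (328,322), the bore mouth at (176,314), the wheel centre at (150,232) and the crank handle at (168,225). Next I'll zoom in and measure these.

Create h.py:
```python
import numpy as np, cv2
from rig import r
def ray(c,uv,E=None):
    K=np.array([[c["fx"],0,c["cx"]],[0,c["fy"],c["cy"]],[0,0,1.]])
    p=cv2.undistortPoints(np.array(uv,float).reshape(-1,1,2),K,np.array([c["k1"],0,0,0.])).reshape(-1,2)
    E=c["extrinsics"] if E is None else E
    d=np.c_[p,np.ones(len(p))]@E[:3,:3].T
    return E[:3,3],d
def plane(c,uv,z,E=None):
    o,d=ray(c,uv,E); return o+d*((z-o[2])/d[:,2])[:,None]
def proj(c,P,E=None):
    E=c["extrinsics"] if E is None else E
    q=(np.atleast_2d(P)-E[:3,3])@E[:3,:3]; s=q[:,:2]/q[:,2:]
    s=s*(1+c["k1"]*(s**2).sum(1))[:,None]
    return s*[c["fx"],c["fy"]]+[c["cx"],c["cy"]]
def circ(P):
    A=np.c_[2*P[:,:2],np.ones(len(P))];b=(P[:,:2]**2).sum(1)
    x=np.linalg.lstsq(A,b,rcond=None)[0];return x[0],x[1],np.sqrt(x[2]+x[0]**2+x[1]**2)
```

Run:
```python
from h import *
a=cv2.imread("pics/top0.png")
x=cv2.resize(a[195:355,115:225],None,fx=3.6,fy=3.6,interpolation=cv2.INTER_CUBIC)
y=cv2.resize(a[305:345,310:350],None,fx=9,fy=9,interpolation=cv2.INTER_CUBIC)
o=np.zeros((576,396+360,3),np.uint8);o[:,:396]=x[:576,:396];o[:360,396:]=y
cv2.imwrite("pics/z.png",o)
```

```text
(no output)
```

View pics/z.png

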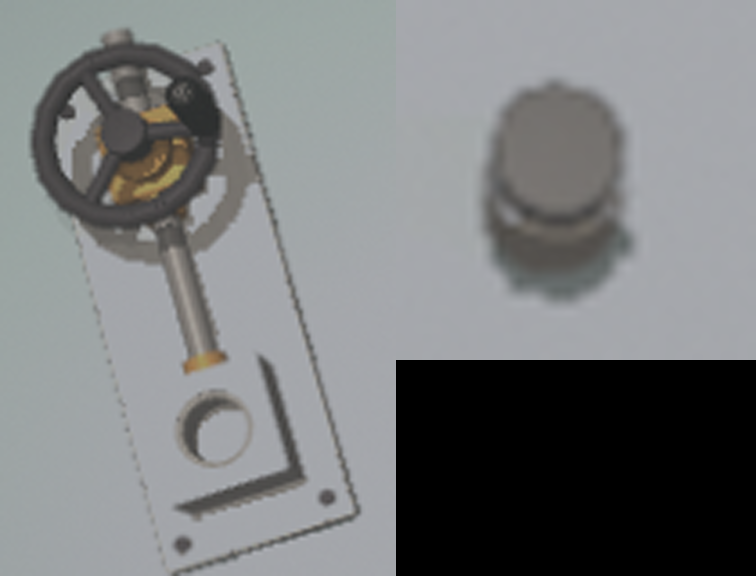

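The zoom shows the bore ring centred at about (174.3,314.0), wheel (150.3,232.6), handle top (165.6,220.8) and cap top (327.8,321.5). I'll convert these to world points and check them against the known geometry.

Run:
```python
from h import *
c=r.read_camera("top");cs=r.read_camera("scene")
z=lambda x,y:[115+x/3.6,195+y/3.6]
bore=plane(c,[z(213.5,428.5)],.052)[0]
# wheel rim fit from dark mask
g=c["color"];
pts=[z(32,136),z(222,130),z(127,42),z(127,230),z(58,72),z(190,205),z(65,205)]
w=plane(c,pts,.074);wc=circ(w)
hd=plane(c,[z(182,93)],.130)[0]
v=plane(c,[[327.8,321.5]],.095)[0]
cor=plane(c,[z(358,514),z(222,42),z(170,575)],.012)
print("bore",bore,"wheel",wc,"handle",hd,"vial",v);print("corners",cor)
d=np.array(wc[:2])-bore[:2];print("bore-wheel",np.linalg.norm(d),"yaw",np.arctan2(d[1],d[0]))
e=cor[1]-cor[0];print("edge",np.linalg.norm(e),np.arctan2(e[1],e[0]),"short",np.linalg.norm(cor[2]-cor[0]))
h=hd[:2]-wc[:2];print("handle r",np.linalg.norm(h),"ang rel",np.arctan2(h[1],h[0])-np.arctan2(d[1],d[0]))
print("vial dist",np.hypot(*v[:2]),"bore",np.hypot(*bore[:2]),"wheel",np.hypot(*wc[:2]))
for p in ([*v[:2],.095],[*v[:2],0],[*bore[:2],.052],[*hd[:2],.13],[*wc[:2],.078]): print(proj(cs,p)[0].round(1))
cv2.imwrite("pics/zs.png",cv2.resize(cs["color"][180:280,250:450],None,fx=4,fy=4,interpolation=cv2.INTER_CUBIC))
```

```text
bore [0.45869188 0.12694691 0.052     ] wheel (np.float64(0.6008344423456881), np.float64(0.172546168950234), np.float64(0.047962450377191025)) handle [0.60503325 0.13196478 0.13      ] vial [ 0.44103124 -0.1400042   0.095     ]
corners [[0.42169274 0.06163667 0.012     ]
 [0.66768946 0.1433032  0.012     ]
 [0.39064872 0.15491111 0.012     ]]
bore-wheel 0.14927759478020589 yaw 0.3104280070735622
edge 0.25919839492695235 0.32053403543323405 short 0.09830489821478382
handle r 0.04079802794672857 ang rel -1.7781248322989915
vial dist 0.46271992961837705 bore 0.47593461663508646 wheel 0.6251193546261838
[273.6 220.7]
[275.  257.1]
[360.5 203.7]
[412.4 194.7]
[418.2 208.8]
```

View pics/zs.png

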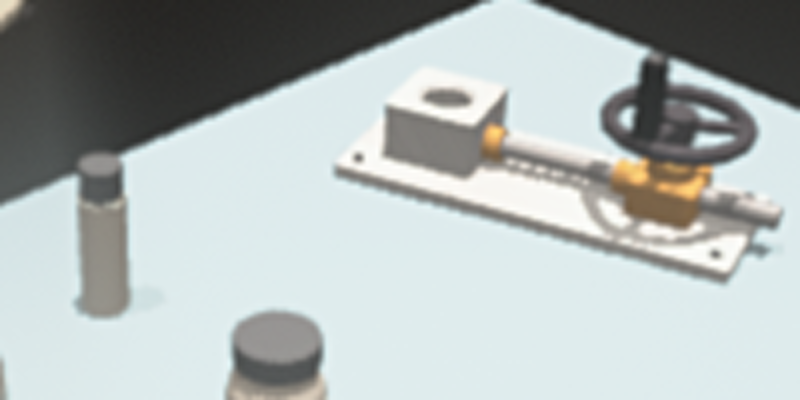

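Scene check: the vial cap is at about (274.5,220), the bore at (361.7,204) and the handle top at (414,194). All are within ~1.5 px of prediction, and the station geometry fits (149 mm spacing, 259 mm edge). The wheel is about 4.5 rad open. I'll pass over the bore and refine with the wrist camera.

Add to h.py:
```python
def R(s):
    from scipy.spatial.transform import Rotation as Q
    return Q.from_euler("xyz",s["orientation"]).as_matrix()
def togo(P):
    s=r.read_state(); return ((np.array(P)-s["eef_pos"])@R(s)).round(4), s["time"]
def wrist():
    s=r.read_state(); c=r.read_camera("wrist"); T=np.eye(4);T[:3,:3]=R(s);T[:3,3]=s["eef_pos"]
    c["extrinsics"]=T@c["tool_from_camera"]; return c
```

```text
(no output)
```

Emit:
run_rows(offsets=[[[-0.0325,-0.0273,0],0],[[-0.0325,-0.0273,0],0],[[-0.0325,-0.0273,0],0],[[-0.0325,-0.0273,0],0],[[-0.0325,-0.0273,0],0],[[-0.0325,-0.0273,0],0],[[-0.0325,-0.0273,0],0],[[-0.0325,-0.0273,0],0],[[-0.0325,-0.0273,0],0],[[-0.0325,-0.0273,0],0],[[-0.0325,-0.0273,0],0],[[-0.0325,-0.0273,0],0],[[0,0,0],0],[[0,0,0],0]], jaw=0.06)

```text
time: 1.6
eef_pos: [0.4586, 0.1261, 0.2496]
orientation: [-3.141, -0.001, 2.799]
ft_force: [-0.0, 0.5, 0.3]
grip_width: 0.0597
gripper_force: 0.0
```

Run:
```python
from h import *
c=wrist();cv2.imwrite("pics/w1.png",c["color"]);print(c["extrinsics"].round(4),c["fx"])
print(togo([.459,.127,.25]))
print(proj(c,[[.4587,.1269,.052],[.6008,.1725,.078],[.605,.132,.13]]).round(1))
```

```text
[[ 3.345e-01  8.932e-01  3.005e-01  3.798e-01]
 [ 9.424e-01 -3.168e-01 -1.073e-01  1.544e-01]
 [-6.000e-04  3.191e-01 -9.477e-01  3.752e-01]
 [ 0.000e+00  0.000e+00  0.000e+00  1.000e+00]] 393.82043857234015
(array([-0.0007,  0.0002, -0.0002]), 1.65)
[[318.6 211.9]
 [420.3 349. ]
 [387.3 406.5]]
```

View pics/w1.png

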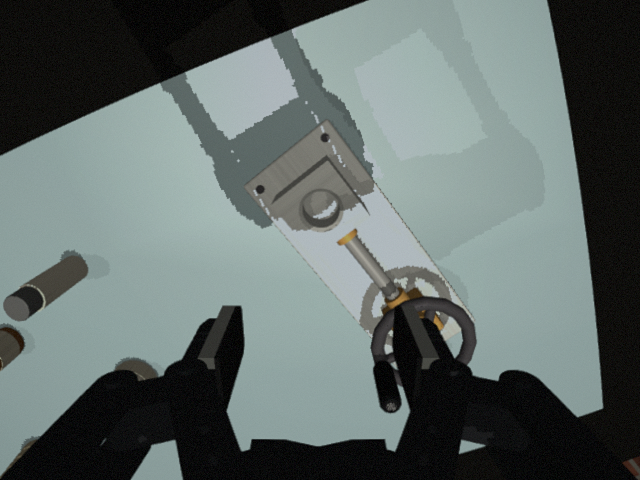

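The wrist view has the bore mouth at about (321.5,209.3), the handle top at (391,406) and the vial's cap top at (24,303). I'll cast all three and compare them with the top camera.

Run:
```python
from h import *
c=wrist()
for n,p,z in(("bore",[321.5,209.3],.052),("handle",[391,406],.13),("vial",[23,303],.095)):print(n,plane(c,[p],z)[0].round(4))
t=r.read_camera("top");s=r.read_camera("scene")
def tri(a,b):
    (o1,d1),(o2,d2)=ray(*a),ray(*b);d1=d1[0];d2=d2[0]
    k=np.linalg.lstsq(np.c_[d1,-d2],o2-o1,rcond=None)[0];return ((o1+k[0]*d1+o2+k[1]*d2)/2).round(4)
print("tri bore",tri((t,[[174.3,314]]),(s,[[361.7,204.2]])),"vial",tri((t,[[327.8,321.5]]),(s,[[274.5,220]])),"wrist/scene bore",tri((c,[[321.5,209.3]]),(s,[[361.7,204.2]])))
print(togo([.441,-.140,.25]))
```

```text
bore [0.4572 0.1309 0.052 ]
handle [0.6055 0.136  0.13  ]
vial [ 0.4385 -0.1289  0.095 ]
tri bore [0.4599 0.1284 0.0503] vial [ 0.4415 -0.1391  0.0966] wrist/scene bore [0.4584 0.1311 0.0491]
(array([-0.0727, -0.2584,  0.    ]), 1.8)
```

Emit:
run_rows(offsets=[[[-0.0104,-0.0368,0],0],[[-0.0104,-0.0368,0],0],[[-0.0104,-0.0368,0],0],[[-0.0104,-0.0368,0],0],[[-0.0104,-0.0368,0],0],[[-0.0104,-0.0368,0],0],[[-0.0104,-0.0368,0],0],[[0,0,0.04],0],[[0,0,0.04],0],[[0,0,0],0],[[0,0,0],0]])

```text
time: 2.9
eef_pos: [0.4412, -0.1394, 0.1704]
orientation: [3.141, -0.001, 2.803]
ft_force: [-1.1, -0.2, 1.1]
grip_width: 0.06
gripper_force: 0.0
```

Run:
```python
from h import *
c=wrist();cv2.imwrite("pics/w2.png",c["color"]);print(togo([.441,-.139,.06]))
print(proj(c,[[.441,-.139,.095]]).round(1))
```

```text
(array([0.0015, 0.0004, 0.1122]), 2.95)
[[317.9 267.2]]
```

View pics/w2.png

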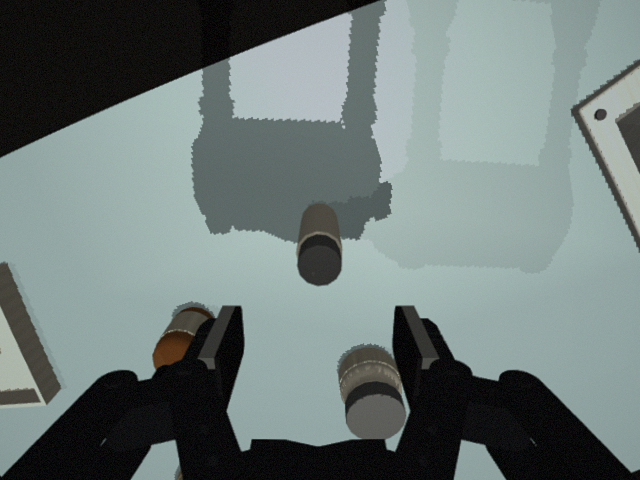

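The cap top is at about (320,265), against a predicted (318,267), centred between the fingers. The offset matches the one at the bore, so it is wrist camera bias and the top-camera frame can be trusted. Descend and grip.

Emit:
run_rows(offsets=[[[0,0,0.028],0],[[0,0,0.028],0],[[0,0,0.028],0],[[0,0,0.028],0],[[0,0,0],0],[[0,0,0],0]])

```text
time: 3.55
eef_pos: [0.4426, -0.1404, 0.0606]
orientation: [-3.141, 0.003, 2.803]
ft_force: [-0.4, 0.5, 0.4]
grip_width: 0.0602
gripper_force: 0.0
```

Emit:
run_rows(offsets=[[[0,0,0],0],[[0,0,0],0],[[0,0,0],0],[[0,0,0],0],[[0,0,0],0],[[0,0,0],0],[[0,0,0],0],[[0,0,0],0]], jaw=0.015)

```text
time: 4.35
eef_pos: [0.4426, -0.1408, 0.0605]
orientation: [-3.141, 0.004, 2.802]
ft_force: [-1.0, 0.0, 7.8]
grip_width: 0.0263
gripper_force: 58.8
```

Emit:
run_rows(offsets=[[[0,0,-0.03],0],[[0,0,-0.03],0],[[0,0,-0.03],0],[[0,0,-0.03],0],[[0.0104,0.037,0],0],[[0.0104,0.037,0],0],[[0.0104,0.037,0],0],[[0.0104,0.037,0],0],[[0.0104,0.037,0],0],[[0.0104,0.037,0],0],[[0.0104,0.037,0],0],[[0,0,0],0],[[0,0,0],0],[[0,0,0],0]])

```text
time: 5.75
eef_pos: [0.459, 0.1273, 0.1781]
orientation: [-3.141, 0.0, 2.801]
ft_force: [-0.3, -0.5, 0.1]
grip_width: 0.0264
gripper_force: 59.3
```

Run:
```python
from h import *
print(togo([.460,.1275,.12]))
c=wrist();s=r.read_camera("scene");t=r.read_camera("top")
a=c["color"][130:430,170:470];b=cv2.resize(s["color"][140:240,310:410],(300,300),interpolation=cv2.INTER_CUBIC)
cv2.imwrite("pics/w3.png",np.hstack([a,b]))
e=r.read_state()["eef_pos"];P=[[*e[:2],e[2]-.0605],[*e[:2],e[2]+.0345]];print(proj(s,P),proj(t,P),proj(c,P))
```

```text
(array([-0.0009,  0.0005,  0.0581]), 5.75)
[[362.44718199 180.13850734]
 [365.20654221 143.35228433]] [[165.15461598 308.36849356]
 [149.78565386 299.14984743]] [[317.05611149 279.01599341]
 [316.14817371 413.0535793 ]]
```

View pics/w3.png

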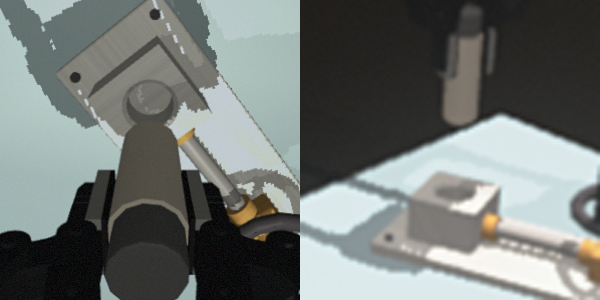

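The vial hangs upright. In the scene view its foot is at about (363.5,179.5), against a predicted (362.4,180.1), so within 1 mm of the bore axis after the known bias. Lower it.

Emit:
run_rows(offsets=[[[0,0,0.025],0],[[0,0,0.025],0],[[0,0,0.015],0],[[0,0,0.006],0],[[0,0,0.006],0],[[0,0,0],0]])

```text
time: 6.5
eef_pos: [0.4589, 0.128, 0.1009]
orientation: [-3.141, -0.0, 2.801]
ft_force: [0.1, 0.4, -1.0]
grip_width: 0.0264
gripper_force: 59.4
```

Emit:
run_rows(offsets=[[[0,0,0.006],0],[[0,0,0.006],0],[[0,0,0.005],0],[[0,0,0],0]])

```text
time: 6.9
eef_pos: [0.4588, 0.1281, 0.0831]
orientation: [-3.141, -0.001, 2.802]
ft_force: [0.4, 0.7, -1.4]
grip_width: 0.0269
gripper_force: 59.4
```

Emit:
run_rows(offsets=[[[0,0,0.001],0],[[0,0,0],0]])

```text
time: 7.1
eef_pos: [0.4589, 0.1282, 0.083]
orientation: [-3.142, -0.0, 2.802]
ft_force: [-0.1, -0.3, -0.3]
grip_width: 0.0266
gripper_force: 59.4
```

Emit:
run_rows(offsets=[[[0,0,0],0],[[0,0,0],0],[[0,0,0],0],[[0,0,0],0],[[0,0,0],0],[[0,0,0],0]], jaw=0.055)

```text
time: 7.7
eef_pos: [0.4589, 0.1282, 0.083]
orientation: [-3.142, -0.0, 2.802]
ft_force: [0.6, 0.2, 0.2]
grip_width: 0.055
gripper_force: 0.0
```

Emit:
run_rows(offsets=[[[0,0,-0.02],0],[[0,0,-0.03],0],[[0,0,-0.04],0],[[0,0,-0.04],0],[[0,0,0],0],[[0,0,0],0]])

```text
time: 8.3
eef_pos: [0.4595, 0.1283, 0.2141]
orientation: [3.14, 0.002, 2.802]
ft_force: [0.4, 0.1, -0.5]
grip_width: 0.055
gripper_force: 0.0
```

Run:
```python
from h import *
print(togo([.605,.1315,.21]))
c=wrist();s=r.read_camera("scene")
b=cv2.resize(s["color"][150:250,330:460],(780,600),interpolation=cv2.INTER_CUBIC)
cv2.imwrite("pics/w4.png",b)
print(proj(s,[[.459,.1275,.117],[.459,.1275,.052]]))
```

```text
(array([-0.1361,  0.0516,  0.0045]), 8.3)
[[362.52077235 180.31286843]
 [360.73222064 203.70733988]]
```

View pics/w4.png

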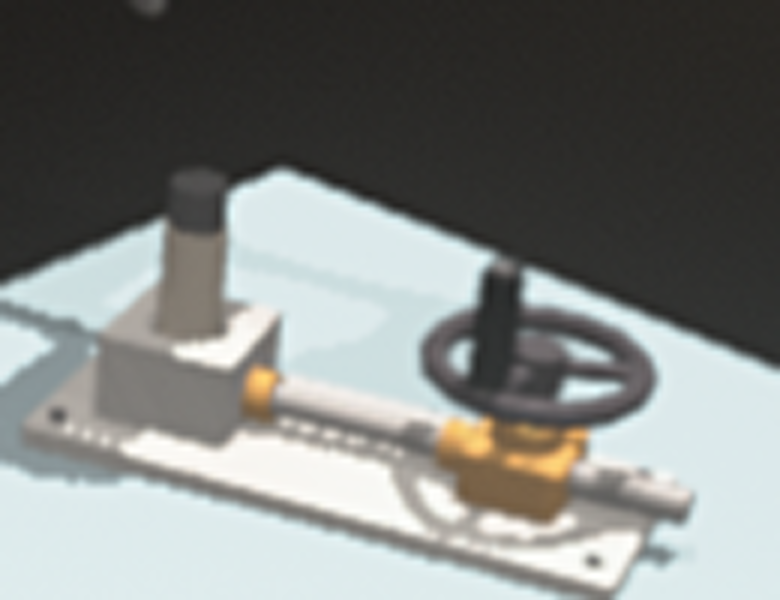

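The vial is home: its cap top is at about (363.3,179.7), against (362.5,180.3) predicted for 117 mm. The handle hasn't moved. Next, move over the handle.

Emit:
run_rows(offsets=[[[-0.0272,0.0103,0],0],[[-0.0272,0.0103,0],0],[[-0.0272,0.0103,0],0],[[-0.0272,0.0103,0],0],[[-0.0272,0.0103,0],0],[[0,0,0],0],[[0,0,0],0]], jaw=0.045)

```text
time: 9.1
eef_pos: [0.6037, 0.1312, 0.2103]
orientation: [-3.139, -0.004, 2.802]
ft_force: [-0.3, -0.8, 0.5]
grip_width: 0.0448
gripper_force: 0.0
```

Run:
```python
from h import *
print(togo([.605,.132,.112]))
c=wrist();print(proj(c,[[.605,.132,.13],[.605,.132,.08]]))
cv2.imwrite("pics/w5.png",c["color"][100:460,120:520])
```

```text
(array([-0.0014,  0.0014,  0.0983]), 9.1)
[[319.875874   266.42884037]
 [319.71440097 238.74993544]]
```

View pics/w5.png

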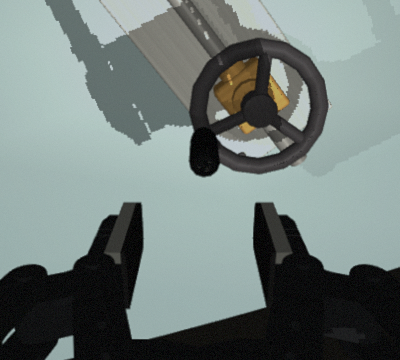

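The handle top is at (324,265), as expected after the wrist bias. Descend and grip.

Emit:
run_rows(offsets=[[[-0.001,0.0015,0.025],0],[[0,0,0.025],0],[[0,0,0.024],0],[[0,0,0.024],0],[[0,0,0],0],[[0,0,0],0]])

```text
time: 9.75
eef_pos: [0.605, 0.1326, 0.1156]
orientation: [-3.141, -0.0, 2.802]
ft_force: [0.2, -0.1, 0.7]
grip_width: 0.0449
gripper_force: 0.0
```

Emit:
run_rows(offsets=[[[0,0,0],0],[[0,0,0],0],[[0,0,0],0],[[0,0,0],0],[[0,0,0],0],[[0,0,0],0]], jaw=0.005)

```text
time: 10.35
eef_pos: [0.6067, 0.1334, 0.1177]
orientation: [3.139, 0.003, 2.802]
ft_force: [-1.2, 3.7, 7.1]
grip_width: 0.016
gripper_force: 59.0
```

Run:
```python
from h import *
s=r.read_state();M=R(s);e=s["eef_pos"]
C=np.array([.6011,.1735]);d=e[:2]-C;a=np.arctan2(d[1],d[0]);print(e,"r",np.hypot(*d),"ang",a,"rel",(a-.3154)%(2*np.pi))
```

```text
[0.60665735 0.13339132 0.11765598] r 0.040491856814227546 ang -1.4331155593397953 rel 4.534669747839791
```

Create arc.py:
```python
import sys
from h import *
# print tool-axis rows along the circle from angle a by n steps of d deg
a,n,d=float(sys.argv[1]),int(sys.argv[2]),np.radians(float(sys.argv[3]))
M=R(r.read_state());t=a+d*np.arange(n+1);P=.042*np.c_[np.cos(t),np.sin(t),0*t]
print((np.diff(P,axis=0)@M)[:,:2].round(4).tolist())
```

```bash
python3 arc.py -1.433 13 -20
```

```text
[[0.0139, -0.0043], [0.0146, 0.0007], [0.0135, 0.0056], [0.0107, 0.0099], [0.0067, 0.013], [0.0019, 0.0145], [-0.0032, 0.0142], [-0.0079, 0.0123], [-0.0116, 0.0088], [-0.0139, 0.0043], [-0.0146, -0.0007], [-0.0135, -0.0056], [-0.0107, -0.0099]]
```

Emit:
run_rows(offsets=[[[0.0139,-0.0043,0],0],[[0.0146,0.0007,0],0],[[0.0135,0.0056,0],0],[[0.0107,0.0099,0],0],[[0,0,0],0]])

```text
time: 10.85
eef_pos: [0.562, 0.1631, 0.1177]
orientation: [3.136, 0.007, 2.803]
ft_force: [6.3, 4.2, 3.5]
grip_width: 0.016
gripper_force: 59.4
```

Emit:
run_rows(offsets=[[[0.0067,0.013,0],0],[[0.0019,0.0145,0],0],[[-0.0032,0.0142,0],0],[[0,0,0],0]])

```text
time: 11.25
eef_pos: [0.571, 0.2033, 0.1177]
orientation: [3.139, 0.005, 2.802]
ft_force: [3.1, 0.4, 6.1]
grip_width: 0.016
gripper_force: 59.9
```

Emit:
run_rows(offsets=[[[-0.0079,0.0123,0],0],[[-0.0116,0.0088,0],0],[[-0.0139,0.0043,0],0],[[0,0,0],0]])

```text
time: 11.65
eef_pos: [0.6113, 0.2162, 0.1177]
orientation: [3.137, 0.005, 2.802]
ft_force: [3.5, 2.7, 5.9]
grip_width: 0.016
gripper_force: 60.0
```

Emit:
run_rows(offsets=[[[-0.0146,-0.0007,0],0],[[-0.0135,-0.0056,0],0],[[0,0,0],0]])

```text
time: 11.95
eef_pos: [0.6361, 0.2001, 0.1177]
orientation: [3.137, 0.006, 2.801]
ft_force: [6.4, 1.8, 3.6]
grip_width: 0.016
gripper_force: 59.9
```

Run:
```python
from h import *
P=np.array([[.6067,.1334],[.562,.1631],[.571,.2033],[.6113,.2162],r.read_state()["eef_pos"][:2]])
x=circ(P);print(x);d=P-x[:2];print(np.hypot(*d.T),(np.arctan2(d[:,1],d[:,0])-.3154)%(2*np.pi))
```

```text
(np.float64(0.6022650080245023), np.float64(0.1751869286621993), np.float64(0.042033570531878464))
[0.04202162 0.04204004 0.04204575 0.04199647 0.04206394] [4.50272662 3.11781865 2.09382721 1.03856425 0.31889408]
```

Create ang.py:
```python
from h import *
s=r.read_state();d=s["eef_pos"][:2]-[.6023,.1752];print("r",np.hypot(*d).round(4),"rel",((np.arctan2(d[1],d[0])-.3154+1)%(2*np.pi)-1).round(4),s["time"])
```

```text
(no output)
```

Emit:
run_rows(offsets=[[[-0.0055,-0.0047,0],0],[[-0.0052,-0.0052,0],0],[[0,0,0],0]])

```text
time: 12.25
eef_pos: [0.6422, 0.1883, 0.1178]
orientation: [3.136, 0.005, 2.802]
ft_force: [4.8, 5.5, 3.6]
grip_width: 0.0163
gripper_force: 60.0
```

```bash
python3 ang.py
```

```text
r 0.042 rel 0.0024 12.25
```

Emit:
run_rows(offsets=[[[-0.001,-0.0013,0],0],[[-0.001,-0.0013,0],0],[[0,0,0],0]])

```text
time: 12.55
eef_pos: [0.6423, 0.188, 0.1178]
orientation: [3.133, 0.003, 2.805]
ft_force: [2.3, 12.4, 4.0]
grip_width: 0.016
gripper_force: 60.1
```

```bash
python3 ang.py
```

```text
r 0.042 rel -0.0047 12.55
```

Emit:
run_rows(offsets=[[[-0.001,-0.0013,0],0],[[0,0,0],0],[[0,0,0],0]])

```text
time: 12.85
eef_pos: [0.6424, 0.1879, 0.1178]
orientation: [3.131, 0.002, 2.806]
ft_force: [1.0, 16.1, 5.2]
grip_width: 0.0164
gripper_force: 60.1
```

```bash
python3 ang.py; python3 arc.py .3154 18 20
```

```text
r 0.042 rel -0.0093 12.85
[[0.0107, 0.0099], [0.0135, 0.0056], [0.0146, 0.0007], [0.0139, -0.0043], [0.0116, -0.0088], [0.0079, -0.0123], [0.0032, -0.0142], [-0.0019, -0.0145], [-0.0067, -0.013], [-0.0107, -0.0099], [-0.0135, -0.0056], [-0.0146, -0.0007], [-0.0139, 0.0043], [-0.0116, 0.0088], [-0.0079, 0.0123], [-0.0032, 0.0142], [0.0019, 0.0145], [0.0067, 0.013]]
```

It's against the stop: force rises to 16 N with no motion. Now back off two turns, half a turn per call.

Emit:
run_rows(offsets=[[[0.003,0.0039,0],0],[[0.0107,0.0099,0],0],[[0.0135,0.0056,0],0],[[0.0146,0.0007,0],0],[[0.0139,-0.0043,0],0],[[0.0116,-0.0088,0],0],[[0.0079,-0.0123,0],0],[[0.0032,-0.0142,0],0],[[-0.0019,-0.0145,0],0],[[-0.0067,-0.013,0],0],[[0,0,0],0]])

```text
time: 13.95
eef_pos: [0.563, 0.1604, 0.1177]
orientation: [3.138, 0.008, 2.8]
ft_force: [7.2, 0.6, 2.9]
grip_width: 0.016
gripper_force: 59.9
```

```bash
python3 ang.py
```

```text
r 0.0421 rel 3.187 13.95
```

Emit:
run_rows(offsets=[[[-0.0107,-0.0099,0],0],[[-0.0135,-0.0056,0],0],[[-0.0146,-0.0007,0],0],[[-0.0139,0.0043,0],0],[[-0.0116,0.0088,0],0],[[-0.0079,0.0123,0],0],[[-0.0032,0.0142,0],0],[[0.0019,0.0145,0],0],[[0.0067,0.013,0],0],[[0,0,0],0]])

```text
time: 14.95
eef_pos: [0.6421, 0.1887, 0.1177]
orientation: [3.138, 0.006, 2.803]
ft_force: [4.4, 3.6, 4.7]
grip_width: 0.0163
gripper_force: 60.1
```

```bash
python3 ang.py
```

```text
r 0.042 rel 0.0122 14.95
```

One full turn is done and tracking is clean. Now the second.

Emit:
run_rows(offsets=[[[0.0107,0.0099,0],0],[[0.0135,0.0056,0],0],[[0.0146,0.0007,0],0],[[0.0139,-0.0043,0],0],[[0.0116,-0.0088,0],0],[[0.0079,-0.0123,0],0],[[0.0032,-0.0142,0],0],[[-0.0019,-0.0145,0],0],[[-0.0067,-0.013,0],0],[[0,0,0],0]])

```text
time: 15.95
eef_pos: [0.5629, 0.1604, 0.1177]
orientation: [3.138, 0.008, 2.8]
ft_force: [8.4, 0.6, 3.7]
grip_width: 0.0164
gripper_force: 60.0
```

```bash
python3 ang.py
```

```text
r 0.0421 rel 3.1865 15.95
```

Emit:
run_rows(offsets=[[[-0.0107,-0.0099,0],0],[[-0.0135,-0.0056,0],0],[[-0.0146,-0.0007,0],0],[[-0.0139,0.0043,0],0],[[-0.0116,0.0088,0],0],[[-0.0079,0.0123,0],0],[[-0.0032,0.0142,0],0],[[0.0019,0.0145,0],0],[[0.0067,0.013,0],0],[[0,0,0],0],[[0,0,0],0],[[0,0,0],0],[[0,0,0],0],[[0,0,0],0]])

```text
time: 17.35
eef_pos: [0.6422, 0.1883, 0.1178]
orientation: [3.136, 0.006, 2.802]
ft_force: [4.5, 4.2, 4.2]
grip_width: 0.0164
gripper_force: 60.1
```

Run:
```python
from h import *
import ang
s=r.read_camera("scene");t=r.read_camera("top")
a=cv2.resize(s["color"][150:250,330:460],(520,400));b=cv2.resize(t["color"][195:355,115:225],(275,400))
cv2.imwrite("pics/w6.png",np.hstack([a,b]))
```

```text
r 0.042 rel 0.001 17.35
```

View pics/w6.png

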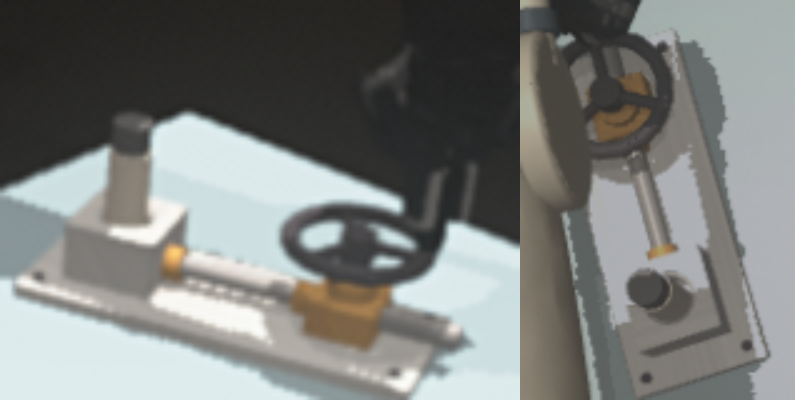

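The vial stands upright in the block (cap at about (132,130) in the crop). The gripper holds the handle at the station's +x side of the wheel (about (435,215)), with a steady 60 N grip. Handing in.

```bash
python3 -c "
from rig import r
print(r.finish_job())"
```

```text
the job is handed in; nothing more can be done
None
```

I handed the job in at about 17 s of robot time: the vial is home in the bore and released, the valve was closed to its stop and backed off two turns (measured within about 0.01 rad), and the gripper is still holding the crank handle at 60 N; no verdict came back.

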